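# Unhook the soft-jaw blank past the sprung keeper and close the bench caliper on it

### The job

Take the aluminium jaw blank that hangs by its bail down from the hook: slide its crossbar back against the hook's sprung keeper until you feel the keeper come up against its stop, without touching it with the fingers, then lift it off. Set it down gently on the bed of the bench caliper, upright between the jaws, centred along their width, with its 40 mm thickness across the opening, and let go; then push the sliding jaw shut until you feel it firmly nip the blank against the fixed jaw, and leave it closed there. Go easy on keeper and jaws, and leave the other things on the bench where they are.

Things in the scene. Friction and masses are not known exactly. Their poses are not given: they have to be found in the camera images.
- stand: Fixed grey bench stand with a level dark steel arm (x -45..100 mm, 18 mm wide, top z 125, underside z 98, but 111 in front of x 0), on a column x 92..118; foot plate x -40..130, y +-60, 10 thick. Origin on the bench below the hanging crossbar; x points from the hook's tip to its shank and the column, y along the crossbar, z up.
- hook_seat (a point): Where the crossbar's centre lies at rest (x 0, z 130 mm in the stand's frame, same axes). The hook's head (tip, nose, keeper and shank together, 24 mm wide) is clamped somewhere along the arm, differently each time: its setting h, 0 to 22 mm, is not given, find it by touch. Tip x -44+h..-30+h; nose over the bar x -44+h..6+h, z 138..146; shank x 40+h..66+h, up to z 144.
- keeper (a joint): Sprung flap behind the bar, shutting the throat below the nose. 0 rad shut, hard stop 0.6. The bar slid +x meets it with its centre at x 2+h mm and has it at the stop at 16+h; 5 to 7 N at first, 10 to 15 near the stop, then rigid. There lift the bar 24 to 36 mm (lower meets the nose, higher brings the block against the arm) and carry it -x at least 100 mm, off the tip. Springs shut.
- crossbar (a point): Middle of the bail's crossbar, a 10 mm round bar; y along it, x across it, z up. Each side of the hook it carries a flat-sided grip sleeve, 13 mm thick (x), 14 high (z), from y 14 to 48 mm and -14 to -48: grip one at its middle (y +-31) from above, closing along x. Legs, 9 mm thick, at y +-51. Hangs in the hook at the start.
- block (a point): Centre of the aluminium jaw blank, 40 (x) x 114 (y) x 24 mm (z), one rigid piece with the bail: the crossbar is 82 mm straight above this point, 94 above the underside. Axes as crossbar. 0.35 to 0.6 kg in all.
- caliper: Fixed bench caliper: steel bed, top at z 12 mm (x -160..65, y +-52 mm), dark fixed jaw with its face at x 40 mm, y +-40, up to z 42. Origin on the bench; x along the slide towards the fixed jaw, z up. The blank goes with its x axis along this x, either way round, its centre at about x 15..20, y 0.
- bed (a point): Point on the caliper's bed under the blank's centre once it lies against the fixed jaw (x 20, y 0, z 12 mm in the caliper's frame, same axes).
- jaw (a joint): Sliding jaw: 0 m = its face 100 mm from the fixed jaw's; grows as it is slid shut (+x of the caliper), 0.060 when it nips the 40 mm blank. Starts at 0 to 0.020. About 2 N friction; stays where left. 80 mm wide, up to z 42 mm.
- push_pad (a point): Centre of the rear face of the upright plate at the tail of the sliding jaw, 90 mm behind the jaw's face: 50 mm wide, top at z 58 mm, this point at z 41. Pushing it in the caliper's +x closes the jaw.
- bush1: Brass bushing, 22 mm across, 24 mm high, standing in the middle of the bench; bystander. Origin at its underside, on the bench.
- bush2: Brass bushing like the first, farther out; bystander. Origin at its underside, on the bench.
- bush3: Brass bushing like the first, farthest out; bystander. Origin at its underside, on the bench.
- vblock: Dark steel V-block 50 x 60 x 34 mm at the far edge of the bench; bystander. Origin at its underside, on the bench.
- wrench: Steel wrench, 170 mm, lying to the right near the robot; bystander. Origin at its underside.
- driver: Screwdriver, 180 mm, black handle, far left; bystander. Origin at its underside.
- oilcan: Grey can, 60 mm across and 130 mm tall, on the right; bystander. Origin at its underside, on the bench.
There are look-alikes about, which are no part of the job. What is shaped like the stand but purple is not meant.

How it is judged (in metres and radians):
On the way, in this order (a step that is already met when the one before it is completed fails the run):
1. the crossbar has pressed the keeper back to its stop (value of joint keeper above 0.53 rad and contact force between blank and keeper above 1 N), for 0.1 s.
2. the blank is off the hook and the keeper has sprung shut (distance between crossbar and stand above 0.15 m and value of joint keeper below 0.1 rad and (x of crossbar in the frame of stand below -0.05 m or z of crossbar in the frame of stand above 0.22 m)), for 0.1 s.
3. the blank stands on the caliper's bed between the jaws, released (height (world z) of block below 0.0265 m and angle between block's own z axis and vertical below 0.05 rad and y of block in the frame of caliper between -0.015 and 0.015 m and x of block in the frame of caliper between -0.04 and 0.0225 m and contact force between the fingers and blank below 0.1 N and linear speed of blank below 0.02 m/s), for 0.2 s.
4. the sliding jaw is pressed on the blank with more than 3 N, the blank against the fixed jaw (contact force between jaw and blank above 3 N and value of joint jaw above 0.058 m), for 0.1 s.
At the end, for the whole second after the job is handed in: The blank rests released and upright on the caliper's bed (centre within 15 mm of the jaws' middle along their width, square to them within 0.05 rad), against the fixed jaw within 1.7 mm, the sliding jaw closed on it (joint above 0.0583 m), the keeper sprung shut (height (world z) of block below 0.0265 m and angle between block's own z axis and vertical below 0.05 rad and y of block in the frame of caliper between -0.015 and 0.015 m and value of joint jaw above 0.0583 m and x of block in the frame of caliper between 0.0183 and 0.0215 m and angle between the x axis of block and the x axis of caliper, either way round below 0.05 rad and value of joint keeper below 0.1 rad and linear speed of blank below 0.01 m/s); the robot touches nothing.
It fails at once if the keeper is touched by the robot instead of the part (contact force between any of the fingers, the arm and keeper above 0.5 N).
It fails at once if the keeper or hook is forced (keeper over 30 N, hook over 60 N) (contact force between blank and keeper above 30 N or contact force between blank and stand above 60 N).
It fails at once if the sliding jaw is rammed onto the blank (over 40 N) (contact force between jaw and blank above 40 N).
It fails at once if the blank is dropped onto the caliper instead of set down (faster than 0.45 m/s when within about 25 mm of the bed) (horizontal distance between block and bed below 0.1 m and height (world z) of block below 0.05 m and linear speed of blank above 0.45 m/s).
It fails at once if another thing on the bench is moved by more than 20 mm (distance of any of bush1, bush2, bush3, vblock, wrench, driver, oilcan from where it was at the start of the episode above 0.02 m).
It also fails if it takes over 72 s, if anything falls off the work surface, if the arm or the gripper's body presses on something with over 40 N, if the wrist force passes 120 N, or if a joint passes its speed limit or range.

### The arm

A 6-joint arm with a two-finger parallel gripper is mounted at the origin on the work surface. World frame = base frame: x ahead of the robot, y to its left, z up, the work surface at z = 0. Lengths are in m, angles in degrees, forces in N, time in s.
With the tool pointing down it reaches from about 0.3 to 0.85 m from the base axis. Payload 5.4 kg.
Tool frame: the origin (TCP) lies at the very end of the fingers, on their centre line; the grasp point (between the pads) lies 19 mm behind it; z points along the fingers, y is the line along which they close (so a half turn about z gives the same grasp; the last joint's range is limited). The gripper opens to 85 mm and grips with 20 to 120 N. Pads are 22 mm wide; open, the fingers measure 114 mm over their backs; the gripper's body (76 mm by 85 mm) begins 54 mm behind the grasp point. The pads swing forward as they close: fully open they stand 13 mm farther back than shut.
Start: joints at [-77.642, 9.076, 91.501, -0, 79.423, -12.038], TCP at [0.237, -0.524, 0.231] pointing down, gripper open.
Joint ranges: [-166.64, 166.64], [-54.1, 131.32], [10.49, 154.53], [-73.88, 253.88], [9.74, 151.15], [-171.62, 171.62]. Speed limits (degrees/s): [147.25, 147.25, 180, 180, 180, 180].

### API

Orientations are given as a 3x3 rotation matrix whose columns are the frame's x, y, z axes.
In Python, from rig import ctrl gives the robot as it stands. The module is installed in compiled form; this text tells all that it offers.
- The arm moves only by the tool arm_command, never from a script. Its argument "rows" is a list of rows, each a list of 5 numbers: the shift along the tool's x, y, z in m, then the turn about the tool's z in degrees, then the opening in per cent of the stroke, from 0 (shut) to 100 (fully open). In form: [[x, y, z, roll, jaw], ...]. A call has exactly 5 rows; each row shifts and turns the commanded pose from where the row before left it, along the tool's axes as they then stand; what a row does not reach is not made up. A row lasts 1/8 s, in which the tool goes at most 62.5 mm and 10.7 degrees, less where a joint would pass 70% of its speed; a pose out of reach is approached as far as the arm can. A call is refused whole if a number of a shift passes 0.0625 or a number of a turn 10.7, either way. A call with a gripper value outside its range is refused whole. The fingers move at their own pace and stop on an object; the grip force is fixed at half the most. Time passes only in rows, so rows that do not move let the fingers close, or fill a call up. It gives the time, the measured TCP pose, the force, the opening and the grip force at its end, in the units of the state.
- ctrl.read_state(): the state, without advancing time (a new reading comes with each control period).
- ctrl.grab_frame(name): name is "scene" or "top" or "wrist"; returns a dict with "img" (420x560x3 uint8, red, green, blue), "camera_matrix" (3x3 intrinsics, pixels), "k1" (the pictures are not rectified: a ray, as slopes to the right and down, at radius r is drawn at 1 + k1 r^2 times it, then the intrinsics apply), "extrinsics" (4x4, takes a point from world to camera coordinates). Camera axes: x right, y down, z forward; pixel columns grow to the right and rows downward; lengths in m; the calibration is good to about 2 mm. A picture is of the moment at which its call begins. There is no depth.
- ctrl.job_done(): hands the job in; it is judged then, once.
Trained networks look in the newest picture that a camera, given by its name, has taken for a name from the list of things; names that differ only in an ending like _2 or _b are one class to them, and where a whole thing is asked for, a point or a joint stands for the part that bears it (a point fixed in the world has none). Each returns a list of dicts, best first, with "conf" (0 to 1); they miss things now and then, are a little off and sometimes report something else, mostly with a low value. They report only what shows in the picture. A call takes as long as a camera call. They do not tell look-alikes from the thing itself.
- ctrl.look_for(camera, label): "centre" ([x, y, z] in m, in the coordinates of the camera as it stood for that picture, good to about 4 mm: the middle of the surface that is visible of it).
- ctrl.tip_of(camera, label): "centre" ([x, y, z] in m, in the coordinates of the camera as it stood for that picture, good to about 4 mm: a listed point, or the origin of a listed thing).
The state is a dict: "time_s": time; "joint_positions": joint angles; "joint_velocities": joint speeds; "joint_torque": joint torques, N m; "tool_pos": TCP position; "tcp_rot": TCP orientation; "wrist_force": force on the tool from outside, world axes, zero at the start; "ft_torque": the same for the moment, N m; "opening": finger opening in m; "grasp_force": force on a finger pad.
Only numpy, scipy, OpenCV 4.12 (cv2) and the standard library are available. Lean on these libraries where they do the work, as an engineer would, in place of code of your own. Each camera call takes 0.05 s, during which the arm holds its last target. There are 200 camera calls.

## Working session

There is one attempt and no reset: what is moved stays moved. The work goes in short steps, Python scripts to look and compute and a tool call to move; the robot and the scene stay as the last step left them, time stands still between calls to the robot, and variables do not carry over. Pictures are saved under pics/ and viewed, at most 10 in all, crops included, and the job is handed in when it is done.

Besides the shell and the picture viewer there is one more tool, called as a command line: name --pt "numbers of a row" for each row, then --argument value for the rest. arm_command: Moves the arm, as the interface text tells. Its arguments: {"type":"object","properties":{"rows":{"type":"array"}},"required":["rows"]}

```bash
mkdir -p pics; cat > h.py <<'E'
import numpy as np, cv2
from rig import ctrl
def save(cam,fn):
    f=ctrl.grab_frame(cam); cv2.imwrite('pics/'+fn,f['img'][:,:,::-1]); return f
def toW(f,p):
    E=np.array(f['extrinsics']); return E[:3,:3].T@(np.array(p)-E[:3,3])
def pix(f,pw):
    E=np.array(f['extrinsics']);c=E[:3,:3]@np.array(pw)+E[:3,3];s=c[:2]/c[2];s=s*(1+f['k1']*(s@s));K=np.array(f['camera_matrix']);return K[:2,:2]@s+K[:2,2]
def ray(f,uv):
    K=np.array(f['camera_matrix']);d=np.linalg.solve(K[:2,:2],np.array(uv,float)-K[:2,2]);s=d.copy()
    for _ in range(20): s=d/(1+f['k1']*(s@s))
    E=np.array(f['extrinsics']);R=E[:3,:3];return -R.T@E[:3,3],R.T@np.array([*s,1])
def atz(f,uv,z):
    o,d=ray(f,uv);return o+d*(z-o[2])/d[2]
E
python3 - <<'E'
from h import *
np.set_printoptions(precision=4,suppress=True)
for cam in ['scene','top']:
    f=save(cam,cam+'0.png')
    for l in ['stand','hook_seat','crossbar','block','caliper','bed','push_pad','bush1']:
        for d in ctrl.tip_of(cam,l)[:4]:
            w=toW(f,d['centre']); print(cam,l,round(d['conf'],2),w,pix(f,w).round())
s=ctrl.read_state();print(s['time_s'],s['tool_pos'],s['tcp_rot'],s['opening'])
E
```

```text
scene stand 0.88 [ 0.6068 -0.1576  0.0019] [249. 284.]
scene stand 0.86 [ 0.3006 -0.1164 -0.0009] [194. 209.]
scene stand 0.73 [ 0.2432  0.2872 -0.0015] [286. 138.]
scene hook_seat 0.7 [0.2438 0.2851 0.136 ] [286. 104.]
scene hook_seat 0.59 [ 0.6072 -0.161   0.1353] [245. 254.]
scene hook_seat 0.57 [ 0.3024 -0.1251  0.132 ] [185. 178.]
scene hook_seat 0.39 [0.6286 0.189  0.0142] [352. 217.]
scene crossbar 0.6 [ 0.6063 -0.1655  0.1327] [243. 255.]
scene block 0.92 [ 0.6112 -0.1605  0.0528] [248. 275.]
scene block 0.5 [ 0.6049 -0.16   -0.0029] [248. 286.]
scene caliper 0.61 [0.601  0.1936 0.0024] [345. 213.]
scene bed 0.95 [0.6243 0.1874 0.0131] [350. 217.]
scene bed 0.38 [0.6027 0.1929 0.0004] [345. 214.]
scene push_pad 0.71 [0.4575 0.2063 0.0406] [314. 175.]
scene push_pad 0.27 [ 0.6089 -0.1614  0.1358] [245. 254.]
scene bush1 0.68 [ 0.7121  0.4054 -0.0001] [423. 199.]
scene bush1 0.65 [0.6672 0.0116 0.0037] [315. 263.]
scene bush1 0.56 [0.4552 0.0182 0.0016] [264. 215.]
scene bush1 0.56 [ 0.5622 -0.0313  0.0011] [276. 248.]
top stand 0.72 [ 0.6141 -0.1648  0.0006] [335. 191.]
top stand 0.57 [ 0.2399  0.2808 -0.0022] [178. 325.]
top stand 0.56 [ 0.3024 -0.1252  0.0004] [324. 302.]
top hook_seat 0.91 [ 0.2983 -0.1232  0.131 ] [328. 308.]
top hook_seat 0.9 [ 0.61   -0.159   0.1287] [340. 183.]
top hook_seat 0.87 [0.2433 0.2821 0.1283] [164. 330.]
top crossbar 0.98 [ 0.6118 -0.1688  0.1276] [343. 182.]
top block 0.59 [ 0.6065 -0.1658  0.0508] [338. 190.]
top caliper 0.93 [0.5991 0.1846 0.0022] [213. 197.]
top bed 0.86 [0.6237 0.1841 0.0127] [213. 188.]
top push_pad 0.88 [0.4574 0.1964 0.0372] [206. 246.]
top bush1 0.52 [ 0.6664  0.0105 -0.0008] [274. 174.]
top bush1 0.4 [ 0.5567 -0.0322 -0.0001] [289. 211.]
top bush1 0.38 [ 0.4541  0.0104 -0.0025] [274. 248.]
0.9 [ 0.2375 -0.5237  0.2313] [[ 0.9107  0.413   0.    ]
 [ 0.413  -0.9107 -0.0001]
 [-0.      0.0001 -1.    ]] 0.08507285683453321
```

```bash
python3 - <<'E'
import cv2,numpy as np
a=cv2.imread('pics/top0.png');b=cv2.imread('pics/scene0.png')
A=cv2.resize(a[130:250,290:430],(560,480),interpolation=3) 
A=cv2.resize(a[130:230,290:410],None,fx=4.,fy=4.,interpolation=3)[:, :480]
cv2.imwrite('pics/full.png',cv2.resize(np.hstack([a,b]),(800,300),interpolation=3))
B=cv2.resize(b[190:310,170:330],None,fx=3,fy=3,interpolation=3)
o=np.zeros((600,800,3),np.uint8);o[:300,:360]=cv2.resize(A,(360,300));o[:360,360:800]=B[:,:440]
o[300:600,:360]=cv2.resize(a[150:260,160:292],(360,300),interpolation=3);
cv2.imwrite('pics/crop0.png',o)
E
```

```text
(no output)
```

View pics/full.png

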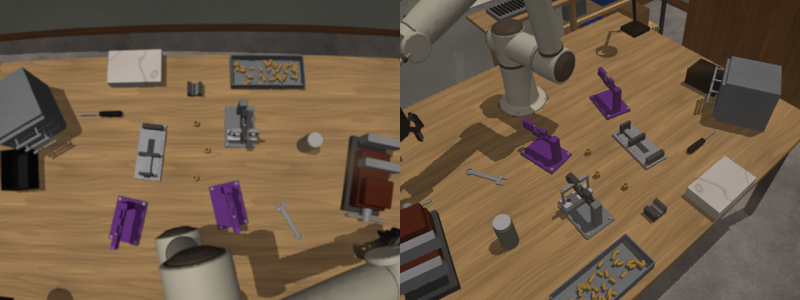

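View pics/crop0.png

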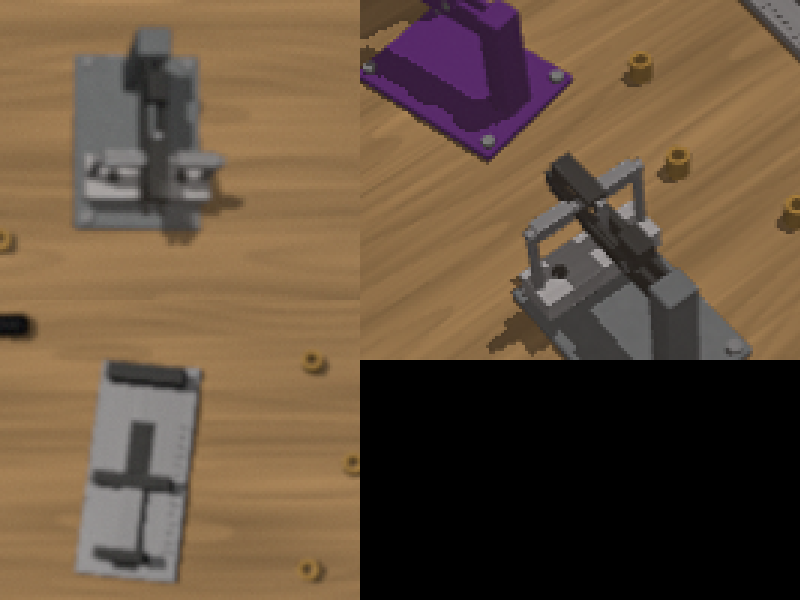

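The wanted thing is the grey stand at about (340,185) in top and (248,270) in scene. The look-alikes are the two purple stands, at top (324,302) and (178,325). The crop shows the aluminium bail and blank hanging on the grey one, with its column toward world +x. The caliper is at top (213,197) with its jaw open. Next I compute the yaws from the plate corners.

```bash
python3 - <<'E'
from h import *
np.set_printoptions(precision=4,suppress=True)
f=ctrl.grab_frame('top')
S=np.array([atz(f,p,.01)[:2] for p in [(315,206),(316.7,149),(355,150),(356.7,206)]])
C=np.array([atz(f,p,.012)[:2] for p in [(187.9,249.7),(198.5,172.7),(234.4,175.7),(225.3,253)]])
print(S,C)
def fit(P,Q):
    M,_=cv2.estimateAffinePartial2D(np.array(P,np.float32),np.array(Q,np.float32));print(M, np.degrees(np.arctan2(M[1,0],M[0,0])))
fit([(-.04,.06),(.13,.06),(.13,-.06),(-.04,-.06)],S)
fit([(-.16,.052),(.065,.052),(.065,-.052),(-.16,-.052)],C)
# sleeve ends in crop
for p in [(110/3+290,160/3+130),(215/3+290,160/3+130)]: print(atz(f,p,.137))
E
```

```text
[[ 0.5695 -0.1048]
 [ 0.7358 -0.1132]
 [ 0.7323 -0.2239]
 [ 0.5686 -0.2227]] [[0.4485 0.2518]
 [0.6685 0.2267]
 [0.6585 0.1231]
 [0.439  0.1466]]
[[ 0.9646  0.0249  0.6081]
 [-0.0249  0.9646 -0.165 ]] -1.476773296164203
[[ 0.9814  0.1055  0.6002]
 [-0.1055  0.9814  0.182 ]] -6.133612227780059
[ 0.607  -0.1248  0.137 ]
[ 0.6065 -0.2135  0.137 ]
```

arm_command --pt "0 0 0 -10.7 100" --pt "0 0 0 -10.7 100" --pt "0 0 0 -10.7 100" --pt "0 0 0 -10.7 100" --pt "0 0 0 -10.7 100"

```text
time_s: 1.58
tool_pos: [0.2375, -0.5237, 0.2313]
tcp_rot: [[0.204, 0.979, -0.0], [0.979, -0.204, -0.0], [-0.0, -0.0, -1.0]]
wrist_force: [-0.5, 0.3, 0.5]
opening: 0.0852
grasp_force: 0.0
```

arm_command --pt "0 0 0 -10.7 100" --pt "0.0446 0.0404 0 0 100" --pt "0.0446 0.0404 0 0 100" --pt "0.0446 0.0404 0 0 100" --pt "0.0446 0.0404 0 0 100"

```text
time_s: 2.2
tool_pos: [0.4045, -0.3478, 0.2315]
tcp_rot: [[0.025, 1.0, 0.0], [1.0, -0.025, -0.0], [-0.0, 0.0, -1.0]]
wrist_force: [1.1, -1.2, 0.2]
opening: 0.0852
grasp_force: 0.0
```

arm_command --pt "0.0446 0.0404 0 0 100" --pt "0.0446 0.0404 0 0 100" --pt "0.0446 0.0404 0 0 100" --pt "0.0446 0.0404 0 0 100" --pt "0.0446 0.0404 0 0 100"

```text
time_s: 2.82
tool_pos: [0.6121, -0.1297, 0.2315]
tcp_rot: [[0.025, 1.0, 0.0], [1.0, -0.025, -0.0], [-0.0, 0.0, -1.0]]
wrist_force: [0.8, -1.2, -0.4]
opening: 0.0853
grasp_force: 0.0
```

```bash
python3 - <<'E'
from h import *
np.set_printoptions(precision=4,suppress=True)
f=save('wrist','w1.png');s=ctrl.read_state();print(s['time_s'],s['tool_pos'],s['tcp_rot'],s['wrist_force'],s['joint_positions'])
for l in ['stand','hook_seat','crossbar','block']:
    for d in ctrl.tip_of('wrist',l)[:3]:
        w=toW(f,d['centre']); print(l,round(d['conf'],2),w,pix(f,w).round())
E
```

```text
2.875 [ 0.6156 -0.1236  0.2311] [[ 0.0196  0.9998  0.0035]
 [ 0.9998 -0.0196  0.004 ]
 [ 0.0041  0.0034 -1.    ]] [-1.2445  5.2311 -0.4755] [-22.5043  16.7143  82.5835   0.2926  80.6076 -21.4302]
stand 0.87 [ 0.3013 -0.1225  0.0016] [ 44. 182.]
stand 0.53 [0.4508 0.016  0.0024] [137.  59.]
hook_seat 0.76 [ 0.6085 -0.1656  0.1329] [278. 252.]
hook_seat 0.42 [ 0.559  -0.0254  0.0014] [233.  93.]
crossbar 0.85 [ 0.6069 -0.1606  0.1293] [276. 245.]
block 0.62 [ 0.6085 -0.165   0.0502] [279. 219.]
```

View pics/w1.png

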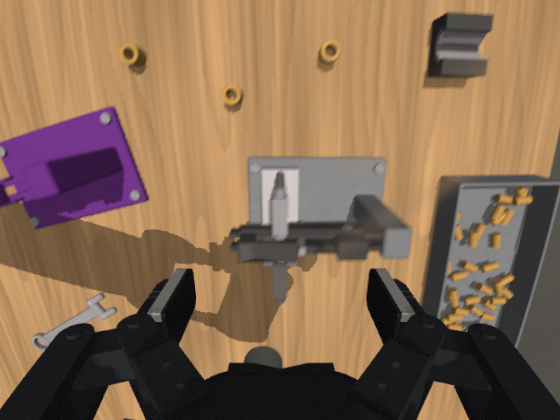

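The wrist picture shows the grey stand in the middle: crossbar centre near (279,248), far (+y) sleeve near (279,213), near sleeve near (280,283), and column top near (397,241).

```bash
python3 - <<'E'
from h import *
np.set_printoptions(precision=4,suppress=True)
f=ctrl.grab_frame('wrist');im=cv2.cvtColor(f['img'],cv2.COLOR_RGB2GRAY)
s=ctrl.read_state();print(s['tool_pos'],s['tcp_rot'][0])
for p in [(250,158),(384,157),(273,215),(287,215),(273,282),(286,282),(279,198),(280,302)]:
    print(p,atz(f,p,.01 if p[1]<160 else .137))
for l in ['crossbar','hook_seat']:
    for d in ctrl.tip_of('wrist',l)[:1]: print(toW(f,d['centre']))
a=cv2.resize(f['img'][140:320,200:420][:,:,::-1],None,fx=3.3,fy=3.3,interpolation=3);cv2.imwrite('pics/w2.png',a)
E
```

```text
[ 0.6103 -0.132   0.2312] [ 0.0253  0.9997 -0.0005]
(250, 158) [ 0.5738 -0.1019  0.01  ]
(384, 157) [ 0.7351 -0.1042  0.01  ]
(273, 215) [ 0.6036 -0.1316  0.137 ]
(287, 215) [ 0.6152 -0.1318  0.137 ]
(273, 282) [ 0.6015 -0.1949  0.137 ]
(286, 282) [ 0.6132 -0.1952  0.137 ]
(279, 198) [ 0.609  -0.1171  0.137 ]
(280, 302) [ 0.6073 -0.2162  0.137 ]
[ 0.6082 -0.1611  0.1298]
[ 0.6099 -0.1661  0.1341]
```

View pics/w2.png

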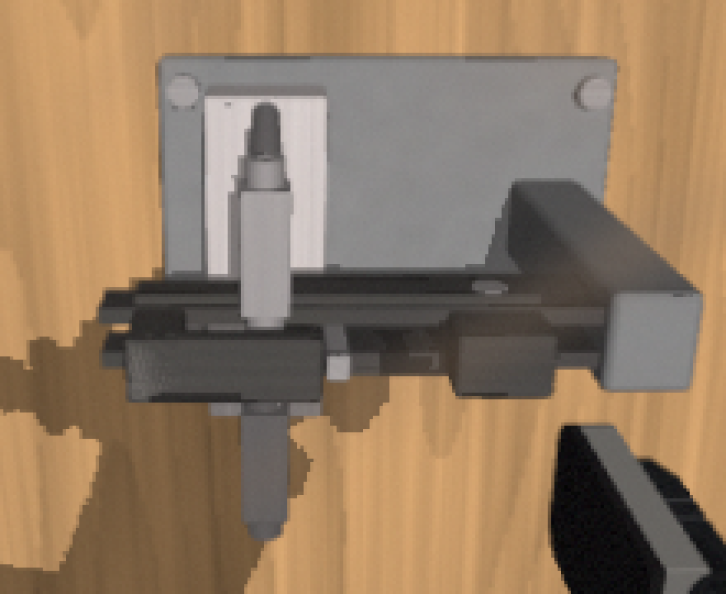

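arm_command --pt "-0.002 -0.001 0.03 -0.3 100" --pt "0 0 0.03 0 100" --pt "0 0 0.03 0 100" --pt "0 0 0.03 0 100" --pt "0 0 0 0 100"

```text
time_s: 3.85
tool_pos: [0.6072, -0.1334, 0.1087]
tcp_rot: [[0.021, 1.0, -0.005], [1.0, -0.021, 0.002], [0.002, -0.005, -1.0]]
wrist_force: [0.5, -1.1, 0.1]
opening: 0.0856
grasp_force: 0.0
```

arm_command --pt "0 0 0 0 50" --pt "0 0 0 0 30" --pt "0 0 0 0 15" --pt "0 0 0 0 0" --pt "0 0 0 0 0"

```text
time_s: 4.47
tool_pos: [0.6102, -0.1335, 0.112]
tcp_rot: [[0.019, 1.0, 0.001], [1.0, -0.019, -0.001], [-0.001, 0.001, -1.0]]
wrist_force: [-0.1, -0.3, 1.8]
opening: 0.0123
grasp_force: 60.9
```

```bash
python3 - <<'E'
from h import *
f=save('wrist','w3.png');s=ctrl.read_state();print(s['time_s'],s['tool_pos'],s['tcp_rot'],s['wrist_force'],s['ft_torque'],s['opening'],s['grasp_force'])
E
```

```text
4.525 [ 0.61022577 -0.13348546  0.11196869] [[ 1.91721362e-02  9.99815525e-01  1.15978929e-03]
 [ 9.99816002e-01 -1.91713931e-02 -6.48474957e-04]
 [-6.26120554e-04  1.17200854e-03 -9.99999117e-01]] [-0.24978184 -1.10508815  4.1470428 ] [-0.12512703  0.01521255  0.05684839] 0.012408466925874375 60.920244455337524
```

View pics/w3.png

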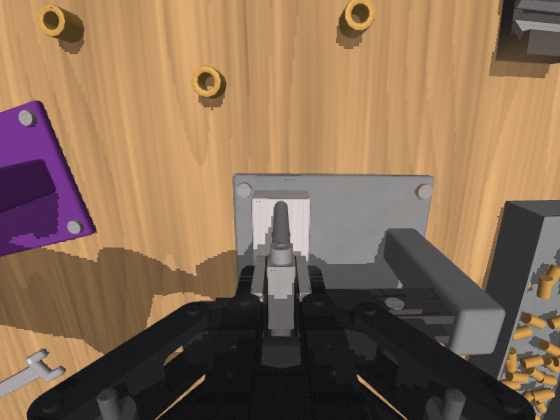

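The pads hold the far sleeve near (281,290) with the opening at 12.4 mm, so the grasp is good. I ease up 1 mm and slide back.

arm_command --pt "0 0 -0.001 0 0" --pt "0 0.002 0 0 0" --pt "0 0.002 0 0 0" --pt "0 0.002 0 0 0" --pt "0 0 0 0 0"

```text
time_s: 5.15
tool_pos: [0.6157, -0.1332, 0.1121]
tcp_rot: [[0.019, 1.0, -0.0], [1.0, -0.019, 0.0], [0.0, -0.0, -1.0]]
wrist_force: [-3.7, 1.0, 0.9]
opening: 0.0116
grasp_force: 60.8
```

arm_command --pt "0 0.002 0 0 0" --pt "0 0.002 0 0 0" --pt "0 0.002 0 0 0" --pt "0 0 0 0 0" --pt "0 0 0 0 0"

```text
time_s: 5.78
tool_pos: [0.6214, -0.1334, 0.1121]
tcp_rot: [[0.019, 1.0, -0.001], [1.0, -0.019, 0.0], [0.0, -0.001, -1.0]]
wrist_force: [-5.2, 0.2, 2.0]
opening: 0.012
grasp_force: 60.9
```

arm_command --pt "0 0 -0.001 0 0" --pt "0 0.001 0 0 0" --pt "0 0.001 0 0 0" --pt "0 0 0 0 0" --pt "0 0 0 0 0"

```text
time_s: 6.4
tool_pos: [0.6235, -0.1334, 0.1128]
tcp_rot: [[0.019, 1.0, -0.001], [1.0, -0.019, 0.0], [0.0, -0.001, -1.0]]
wrist_force: [-3.1, -0.8, -5.4]
opening: 0.0119
grasp_force: 59.9
```

arm_command --pt "0 0.001 0 0 0" --pt "0 0.001 0 0 0" --pt "0 0.001 0 0 0" --pt "0 0 0 0 0" --pt "0 0 0 0 0"

```text
time_s: 7.02
tool_pos: [0.6266, -0.1335, 0.1131]
tcp_rot: [[0.019, 1.0, -0.0], [1.0, -0.019, 0.0], [0.0, -0.0, -1.0]]
wrist_force: [-4.1, -0.6, -5.3]
opening: 0.0118
grasp_force: 59.7
```

arm_command --pt "0 0.001 0 0 0" --pt "0 0.001 0 0 0" --pt "0 0.001 0 0 0" --pt "0 0 0 0 0" --pt "0 0 0 0 0"

```text
time_s: 7.65
tool_pos: [0.6297, -0.1335, 0.1133]
tcp_rot: [[0.019, 1.0, -0.0], [1.0, -0.019, 0.0], [0.0, -0.0, -1.0]]
wrist_force: [-4.8, 0.2, -5.1]
opening: 0.0116
grasp_force: 59.8
```

arm_command --pt "0 0.001 0 0 0" --pt "0 0.001 0 0 0" --pt "0 0.001 0 0 0" --pt "0 0 0 0 0" --pt "0 0 0 0 0"

```text
time_s: 8.28
tool_pos: [0.6326, -0.1336, 0.1134]
tcp_rot: [[0.019, 1.0, -0.0], [1.0, -0.019, 0.0], [0.0, -0.0, -1.0]]
wrist_force: [-5.9, 0.1, -5.3]
opening: 0.012
grasp_force: 59.8
```

arm_command --pt "0 0.001 0 0 0" --pt "0 0.001 0 0 0" --pt "0 0 0 0 0" --pt "0 0 0 0 0" --pt "0 0 0 0 0"

```text
time_s: 8.9
tool_pos: [0.6346, -0.1337, 0.1134]
tcp_rot: [[0.019, 1.0, -0.0], [1.0, -0.019, 0.0], [0.0, -0.0, -1.0]]
wrist_force: [-6.3, -0.8, -5.4]
opening: 0.012
grasp_force: 59.9
```

arm_command --pt "0 0.001 0 0 0" --pt "0 0.001 0 0 0" --pt "0 0 0 0 0" --pt "0 0 0 0 0" --pt "0 0 0 0 0"

```text
time_s: 9.52
tool_pos: [0.6364, -0.1338, 0.1135]
tcp_rot: [[0.019, 1.0, -0.001], [1.0, -0.019, 0.0], [0.0, -0.001, -1.0]]
wrist_force: [-6.5, 1.0, -4.4]
opening: 0.012
grasp_force: 60.1
```

arm_command --pt "0 0.001 0 0 0" --pt "0 0.001 0 0 0" --pt "0 0 0 0 0" --pt "0 0 0 0 0" --pt "0 0 0 0 0"

```text
time_s: 10.15
tool_pos: [0.6367, -0.1337, 0.1132]
tcp_rot: [[0.02, 1.0, -0.005], [1.0, -0.02, 0.001], [0.001, -0.005, -1.0]]
wrist_force: [-13.4, 0.4, -1.4]
opening: 0.0118
grasp_force: 60.6
```

arm_command --pt "0 0.001 0 0 0" --pt "0 0.0005 0 0 0" --pt "0 0 0 0 0" --pt "0 0 0 0 0" --pt "0 0 0 0 0"

```text
time_s: 10.78
tool_pos: [0.637, -0.1337, 0.1131]
tcp_rot: [[0.02, 1.0, -0.009], [1.0, -0.02, 0.001], [0.001, -0.009, -1.0]]
wrist_force: [-17.3, 1.2, 1.1]
opening: 0.0117
grasp_force: 61.1
```

The stop is felt: the arm stalled at about 26.8 mm of travel and the force jumped to 17 N. That gives h of about 10, which agrees with the nose position in the picture. I relax part of the wind-up, then lift 28 mm.

arm_command --pt "0 -0.001 0 0 0" --pt "0 -0.001 0 0 0" --pt "0 0 -0.004 0 0" --pt "0 0 -0.004 0 0" --pt "0 0 0 0 0"

```text
time_s: 11.4
tool_pos: [0.6391, -0.134, 0.1223]
tcp_rot: [[0.019, 1.0, 0.002], [1.0, -0.019, -0.001], [-0.001, 0.002, -1.0]]
wrist_force: [-2.9, 0.6, -2.4]
opening: 0.0117
grasp_force: 60.2
```

arm_command --pt "0 0 -0.005 0 0" --pt "0 0 -0.005 0 0" --pt "0 0 -0.005 0 0" --pt "0 0 -0.004 0 0" --pt "0 0 0 0 0"

```text
time_s: 12.02
tool_pos: [0.6389, -0.134, 0.1411]
tcp_rot: [[0.019, 1.0, 0.002], [1.0, -0.019, -0.001], [-0.001, 0.002, -1.0]]
wrist_force: [0.5, 0.2, -5.8]
opening: 0.0119
grasp_force: 59.9
```

arm_command --pt "0 -0.015 0 0 0" --pt "0 -0.02 0 0 0" --pt "0 -0.025 0 0 0" --pt "0 -0.03 0 0 0" --pt "0 -0.03 0 0 0"

```text
time_s: 12.65
tool_pos: [0.5174, -0.1315, 0.1403]
tcp_rot: [[0.019, 1.0, 0.0], [1.0, -0.019, -0.0], [-0.0, 0.0, -1.0]]
wrist_force: [-0.3, -0.5, -4.2]
opening: 0.0118
grasp_force: 59.9
```

arm_command --pt "0 -0.03 0 0 0" --pt "0 -0.02 0 0 0" --pt "0 0 -0.04 0 0" --pt "0 0 -0.04 0 0" --pt "0 0 0 0 0"

```text
time_s: 13.28
tool_pos: [0.4706, -0.1318, 0.2242]
tcp_rot: [[0.019, 1.0, 0.008], [1.0, -0.019, -0.004], [-0.004, 0.008, -1.0]]
wrist_force: [-0.1, -1.0, -5.9]
opening: 0.0119
grasp_force: 59.9
```

```bash
python3 - <<'E'
from h import *
np.set_printoptions(precision=4,suppress=True)
s=ctrl.read_state();print(s['time_s'],s['tool_pos'],s['tcp_rot'],s['wrist_force'],s['opening'],s['grasp_force'])
for cam in ['scene','top','wrist']:
    f=save(cam,cam+'4.png')
    for l in ['caliper','bed','push_pad','crossbar','block']:
        for d in ctrl.tip_of(cam,l)[:2]:
            w=toW(f,d['centre']); print(cam,l,round(d['conf'],2),w,pix(f,w).round())
a=cv2.imread('pics/wrist4.png');b=cv2.imread('pics/scene4.png')
cv2.imwrite('pics/v4.png',np.hstack([cv2.resize(a,(400,300)),cv2.resize(b[100:310,150:430],(400,300))]))
E
```

```text
13.275 [ 0.4706 -0.1318  0.2242] [[ 0.0192  0.9998  0.0079]
 [ 0.9998 -0.0192 -0.0044]
 [-0.0043  0.008  -1.    ]] [-0.0993 -0.9717 -5.9233] 0.011884250833235532 59.944353103637695
scene caliper 0.94 [0.6007 0.1911 0.0012] [344. 214.]
scene bed 0.91 [0.6232 0.1876 0.0148] [350. 216.]
scene push_pad 0.87 [0.4575 0.2022 0.0432] [313. 175.]
scene crossbar 0.71 [ 0.4658 -0.1615  0.2419] [203. 189.]
scene block 0.83 [ 0.4713 -0.1581  0.1609] [210. 213.]
scene block 0.24 [ 0.5636 -0.0315 -0.0011] [276. 248.]
top caliper 0.83 [0.5982 0.187  0.0001] [212. 197.]
top caliper 0.61 [0.6185 0.188  0.014 ] [211. 190.]
top bed 0.83 [0.6236 0.1827 0.0114] [213. 188.]
top bed 0.41 [ 0.6139 -0.1621 -0.0025] [334. 191.]
top push_pad 0.93 [0.4583 0.1982 0.0382] [205. 246.]
top crossbar 0.42 [ 0.6696  0.0109 -0.0013] [274. 173.]
wrist bed 0.27 [ 0.559  -0.0279  0.0004] [360.  92.]
wrist crossbar 0.79 [ 0.4683 -0.16    0.2386] [283. 341.]
wrist crossbar 0.42 [ 0.6077 -0.1644  0.1314] [444. 251.]
wrist block 0.62 [ 0.4649 -0.162   0.1598] [278. 269.]
```

View pics/v4.png

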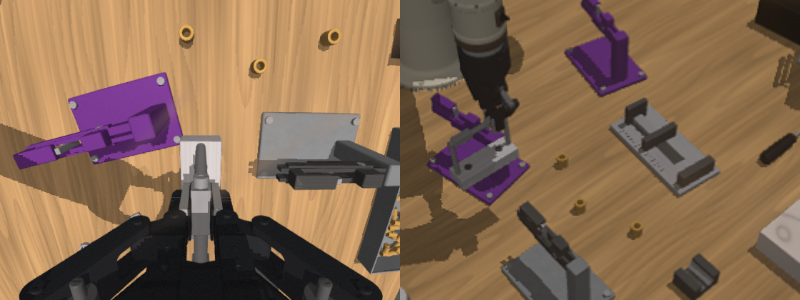

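The blank is off the hook, held level at (205,175) in the left view, and the caliper is clear. I carry it over to above the caliper.

arm_command --pt "0.03 0.012 0 0 0" --pt "0.045 0.018 0 0 0" --pt "0.05 0.021 0 0 0" --pt "0.05 0.021 0 0 0" --pt "0.05 0.021 0 0 0"

```text
time_s: 14.8
tool_pos: [0.5663, 0.0943, 0.2204]
tcp_rot: [[0.019, 1.0, 0.001], [1.0, -0.019, -0.0], [-0.0, 0.001, -1.0]]
wrist_force: [1.5, -0.5, -3.9]
opening: 0.0117
grasp_force: 60.0
```

arm_command --pt "0.05 0.021 0 0 0" --pt "0.045 0.018 0 0 0" --pt "0.031 0.012 0 0 0" --pt "0 0 0 4.6 0" --pt "0 0 0 0 0"

```text
time_s: 15.42
tool_pos: [0.619, 0.218, 0.2198]
tcp_rot: [[0.098, 0.995, -0.001], [0.995, -0.098, -0.0], [-0.0, -0.0, -1.0]]
wrist_force: [0.4, -0.1, -4.8]
opening: 0.012
grasp_force: 59.9
```

arm_command --pt "0 0 0.03 0 0" --pt "0 0 0.02 0 0" --pt "0 0 0 0 0" --pt "0 0 0 0 0" --pt "0 0 0 0 0"

```text
time_s: 16.05
tool_pos: [0.6199, 0.2177, 0.1719]
tcp_rot: [[0.099, 0.995, 0.003], [0.995, -0.099, 0.0], [0.001, 0.003, -1.0]]
wrist_force: [0.2, -0.1, -4.7]
opening: 0.0118
grasp_force: 60.0
```

```bash
python3 - <<'E'
from h import *
np.set_printoptions(precision=4,suppress=True)
s=ctrl.read_state();print(s['time_s'],s['tool_pos'],s['tcp_rot'],s['wrist_force'],s['opening'],s['grasp_force'])
for cam in ['scene','top','wrist']:
    f=save(cam,cam+'5.png')
    for l in ['bed','push_pad','crossbar','block']:
        for d in ctrl.tip_of(cam,l)[:1]:
            w=toW(f,d['centre']); print(cam,l,round(d['conf'],2),w,pix(f,w).round())
a=cv2.imread('pics/wrist5.png');b=cv2.imread('pics/top5.png')
cv2.imwrite('pics/v5.png',np.hstack([a,cv2.resize(b[130:270,160:270],(240,420)[:2] if 0 else (240,305)).copy() if 0 else cv2.copyMakeBorder(cv2.resize(b[130:270,160:270],(240,305)),0,115,0,0,0)]))
E
```

```text
16.05 [0.6199 0.2177 0.1719] [[ 0.0993  0.9951  0.0027]
 [ 0.9951 -0.0993  0.0004]
 [ 0.0007  0.0027 -1.    ]] [ 0.2105 -0.1228 -4.7322] 0.01181359496599243 59.95826303958893
scene bed 0.65 [0.625  0.1867 0.0164] [350. 216.]
scene push_pad 0.68 [0.4573 0.202  0.0404] [313. 176.]
scene crossbar 0.83 [0.6189 0.1849 0.192 ] [355. 170.]
scene block 0.76 [0.6171 0.1911 0.1094] [353. 191.]
top bed 0.61 [0.6196 0.1852 0.0114] [213. 189.]
top push_pad 0.81 [0.457  0.1967 0.0392] [206. 246.]
top crossbar 0.9 [0.6171 0.1866 0.1875] [200. 176.]
top block 0.63 [0.6148 0.1856 0.1081] [206. 184.]
wrist push_pad 0.91 [0.455  0.2043 0.0425] [117. 232.]
wrist crossbar 0.64 [0.6151 0.1915 0.1889] [279. 336.]
wrist block 0.68 [0.6155 0.1835 0.1091] [281. 271.]
```

View pics/v5.png

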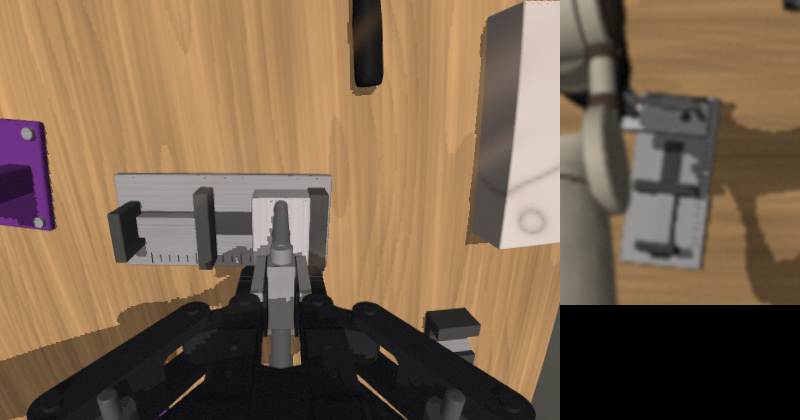

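The wrist view shows the blank above the bed: bed far corners at (116,174) and (331,176), fixed-jaw top face edge at (309,190), and sliding jaw at (204,190).

```bash
python3 - <<'E'
from h import *
np.set_printoptions(precision=4,suppress=True)
f=ctrl.grab_frame('wrist')
a=atz(f,(116,174),.012);b=atz(f,(331,176),.012);j=atz(f,(309,190),.042);q=atz(f,(213,190),.042)
print(a,b,np.degrees(np.arctan2(b[1]-a[1],b[0]-a[0])),np.hypot(*(b-a)[:2]),j,q)
t=np.radians(-5.5);R=np.array([[np.cos(t),-np.sin(t)],[np.sin(t),np.cos(t)]])
for p,c in [(a,(-.16,.052)),(b,(.065,.052)),(j,(.04,.04))]: print('bed from',p[:2]+R@(np.array((.02,0))-c))
E
```

```text
[0.4524 0.2567 0.012 ] [0.671 0.232 0.012] -6.446570231284569 0.21995050112332945 [0.6457 0.2275 0.042 ] [0.5575 0.2364 0.042 ]
bed from [0.6266 0.1877]
bed from [0.6212 0.1846]
bed from [0.6219 0.1896]
```

arm_command --pt "0 0 0.02 0 0" --pt "0 0 0.025 0 0" --pt "0 0 0.02 0 0" --pt "0 0 0.01 0 0" --pt "0 0 0 0 0"

```text
time_s: 17.48
tool_pos: [0.6184, 0.2175, 0.0942]
tcp_rot: [[0.099, 0.995, -0.002], [0.995, -0.099, -0.0], [-0.0, -0.002, -1.0]]
wrist_force: [-0.3, -0.7, -4.4]
opening: 0.0121
grasp_force: 59.9
```

arm_command --pt "0 0 0.0015 0 0" --pt "0 0 0.0015 0 0" --pt "0 0 0.0015 0 0" --pt "0 0 0 0 0" --pt "0 0 0 0 0"

```text
time_s: 18.1
tool_pos: [0.6191, 0.2177, 0.0909]
tcp_rot: [[0.099, 0.995, 0.0], [0.995, -0.099, 0.0], [0.0, 0.0, -1.0]]
wrist_force: [0.2, 0.4, -4.3]
opening: 0.0118
grasp_force: 59.9
```

arm_command --pt "0 0 0.001 0 0" --pt "0 0 0.001 0 0" --pt "0 0 0 0 0" --pt "0 0 0 0 0" --pt "0 0 0 0 0"

```text
time_s: 18.73
tool_pos: [0.6191, 0.2177, 0.089]
tcp_rot: [[0.099, 0.995, 0.0], [0.995, -0.099, 0.0], [0.0, 0.0, -1.0]]
wrist_force: [-0.1, 1.2, -3.8]
opening: 0.012
grasp_force: 60.2
```

arm_command --pt "0 0 0.001 0 0" --pt "0 0 0 0 0" --pt "0 0 0 0 0" --pt "0 0 0 0 0" --pt "0 0 0 0 0"

```text
time_s: 19.35
tool_pos: [0.6194, 0.2181, 0.0885]
tcp_rot: [[0.099, 0.995, 0.001], [0.995, -0.099, 0.001], [0.001, 0.001, -1.0]]
wrist_force: [-0.7, 5.6, 3.6]
opening: 0.012
grasp_force: 61.1
```

Contact is felt: Fz went from -4 to +3.6 N. I release and rise.

arm_command --pt "0 0 0 0 15" --pt "0 0 0 0 25" --pt "0 0 0 0 45" --pt "0 0 0 0 45" --pt "0 0 0 0 45"

```text
time_s: 19.98
tool_pos: [0.619, 0.2174, 0.0876]
tcp_rot: [[0.099, 0.995, -0.0], [0.995, -0.099, -0.0], [-0.0, -0.0, -1.0]]
wrist_force: [0.2, 0.3, -0.5]
opening: 0.0384
grasp_force: 0.0
```

arm_command --pt "0 0 -0.01 0 45" --pt "0 0 -0.02 0 45" --pt "0 0 -0.04 0 45" --pt "0 0 -0.04 0 45" --pt "0 0 0 0 45"

```text
time_s: 20.6
tool_pos: [0.6221, 0.2182, 0.2049]
tcp_rot: [[0.099, 0.995, 0.011], [0.995, -0.099, 0.002], [0.003, 0.011, -1.0]]
wrist_force: [0.2, -0.0, -0.3]
opening: 0.0384
grasp_force: 0.0
```

```bash
python3 - <<'E'
from h import *
np.set_printoptions(precision=4,suppress=True)
s=ctrl.read_state();print(s['time_s'],s['tool_pos'],s['tcp_rot'],s['wrist_force'],s['opening'],s['grasp_force'])
for cam in ['scene','wrist','top']:
    f=save(cam,cam+'6.png')
    for l in ['bed','push_pad','crossbar','block']:
        for d in ctrl.tip_of(cam,l)[:1]:
            w=toW(f,d['centre']); print(cam,l,round(d['conf'],2),w,pix(f,w).round())
E
```

```text
20.6 [0.6221 0.2182 0.2049] [[ 0.0992  0.995   0.0111]
 [ 0.9951 -0.0993  0.0017]
 [ 0.0028  0.0109 -0.9999]] [ 0.1762 -0.0081 -0.2546] 0.03835448533944049 0.0
scene bed 0.9 [0.6264 0.1895 0.0158] [351. 216.]
scene push_pad 0.91 [0.4564 0.2066 0.041 ] [314. 175.]
scene crossbar 0.83 [0.6174 0.1851 0.1072] [351. 192.]
scene block 0.72 [0.6152 0.1935 0.0259] [350. 211.]
wrist bed 0.68 [0.6121 0.1925 0.1046] [277. 244.]
wrist push_pad 0.89 [0.4533 0.2066 0.0452] [127. 222.]
wrist crossbar 0.9 [0.6163 0.1884 0.1067] [283. 249.]
wrist block 0.88 [0.6138 0.1885 0.0298] [280. 219.]
top bed 0.76 [0.6227 0.185  0.0111] [213. 188.]
top push_pad 0.65 [0.4576 0.1942 0.0381] [207. 246.]
top crossbar 0.97 [0.6149 0.1823 0.1037] [208. 184.]
top block 0.7 [0.6154 0.1835 0.0253] [212. 190.]
```

View pics/wrist6.png

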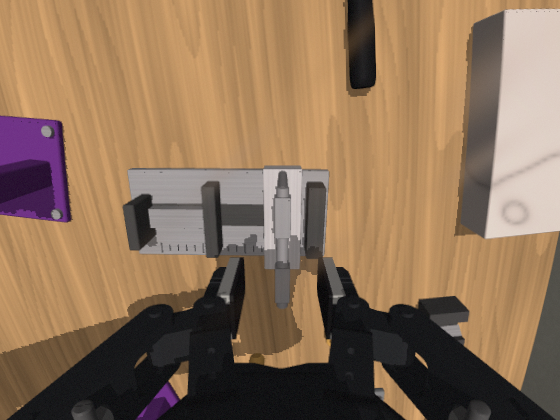

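The blank stands squarely on the bed at (282,215), close to the fixed jaw; the push plate is at (137,222). I move behind the plate with the fingers shut.

arm_command --pt "-0.007 -0.04 0 0 0" --pt "-0.008 -0.052 0 0 0" --pt "-0.008 -0.052 0 0 0" --pt "-0.008 -0.049 0 0 0" --pt "0 0 0 0 0"

```text
time_s: 21.98
tool_pos: [0.4205, 0.206, 0.1968]
tcp_rot: [[0.098, 0.995, -0.002], [0.995, -0.098, -0.0], [-0.001, -0.002, -1.0]]
wrist_force: [-0.3, 1.1, 1.3]
opening: 0.0005
grasp_force: 0.0
```

arm_command --pt "0 0 0 0 0" --pt "0 0 0.04 0 0" --pt "0 0 0.045 0 0" --pt "0 0 0 0 0" --pt "0 0 0 0 0"

```text
time_s: 22.6
tool_pos: [0.4258, 0.2062, 0.1145]
tcp_rot: [[0.1, 0.995, 0.002], [0.995, -0.1, 0.001], [0.001, 0.002, -1.0]]
wrist_force: [0.3, -0.3, 0.2]
opening: -0.0001
grasp_force: 0.0
```

```bash
python3 - <<'E'
from h import *
np.set_printoptions(precision=4,suppress=True)
s=ctrl.read_state();print(s['time_s'],s['tool_pos'],s['tcp_rot'],s['wrist_force'],s['opening'],s['grasp_force'])
f=save('wrist','wrist7.png')
for l in ['bed','push_pad','crossbar','block']:
        for d in ctrl.tip_of('wrist',l)[:1]:
            w=toW(f,d['centre']); print(l,round(d['conf'],2),w,pix(f,w).round())
E
```

```text
22.6 [0.4258 0.2062 0.1145] [[ 0.0997  0.995   0.0025]
 [ 0.995  -0.0997  0.0005]
 [ 0.0007  0.0024 -1.    ]] [ 0.2786 -0.2993  0.2199] -0.00011216106751569194 0.0
push_pad 0.57 [0.4534 0.2043 0.041 ] [317. 222.]
block 0.72 [0.6151 0.1871 0.0293] [509. 218.]
```

View pics/wrist7.png

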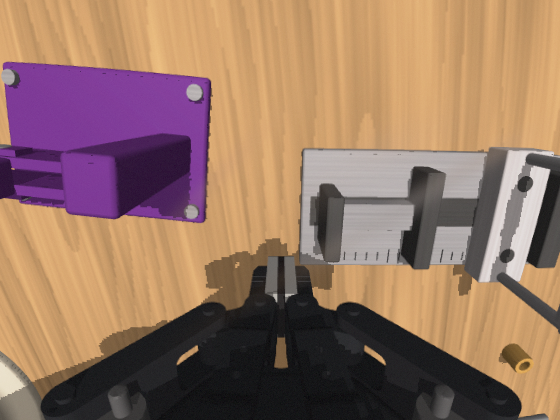

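The shut fingers at (282,262) are lined up behind the push plate at (330,225), clear of the purple stand. I lower and push.

arm_command --pt "0 0.001 0.02 0 0" --pt "0 0.001 0.025 0 0" --pt "0 0.001 0.025 0 0" --pt "0 0 0.009 0 0" --pt "0 0 0 0 0"

```text
time_s: 23.48
tool_pos: [0.4269, 0.2057, 0.034]
tcp_rot: [[0.099, 0.995, -0.0], [0.995, -0.099, -0.0], [-0.0, -0.0, -1.0]]
wrist_force: [-0.5, 0.4, 0.0]
opening: -0.0002
grasp_force: 0.0
```

arm_command --pt "0 0.004 0 0 0" --pt "0 0.004 0 0 0" --pt "0 0.004 0 0 0" --pt "0 0.004 0 0 0" --pt "0 0.004 0 0 0"

```text
time_s: 24.1
tool_pos: [0.4466, 0.2037, 0.0337]
tcp_rot: [[0.099, 0.995, -0.001], [0.995, -0.099, 0.0], [-0.0, -0.001, -1.0]]
wrist_force: [-1.6, -0.6, 1.6]
opening: 0.0001
grasp_force: 1.0
```

arm_command --pt "0 0.004 0 0 0" --pt "0 0.004 0 0 0" --pt "0 0.004 0 0 0" --pt "0 0.004 0 0 0" --pt "0 0.004 0 0 0"

```text
time_s: 24.72
tool_pos: [0.4668, 0.2015, 0.0337]
tcp_rot: [[0.099, 0.995, -0.0], [0.995, -0.099, -0.0], [-0.0, -0.0, -1.0]]
wrist_force: [-1.5, -1.5, 0.2]
opening: -0.0003
grasp_force: 1.0
```

arm_command --pt "0 0.004 0 0 0" --pt "0 0.004 0 0 0" --pt "0 0.004 0 0 0" --pt "0 0.002 0 0 0" --pt "0 0 0 0 0"

```text
time_s: 25.35
tool_pos: [0.481, 0.2004, 0.0339]
tcp_rot: [[0.1, 0.995, 0.001], [0.995, -0.1, 0.0], [0.0, 0.001, -1.0]]
wrist_force: [-1.0, -0.7, -0.2]
opening: -0.0
grasp_force: 0.4
```

arm_command --pt "0 0.002 0 0 0" --pt "0 0.002 0 0 0" --pt "0 0.002 0 0 0" --pt "0 0 0 0 0" --pt "0 0 0 0 0"

```text
time_s: 25.98
tool_pos: [0.487, 0.1998, 0.034]
tcp_rot: [[0.099, 0.995, 0.001], [0.995, -0.099, 0.0], [0.0, 0.001, -1.0]]
wrist_force: [-0.6, 0.8, -0.6]
opening: -0.0002
grasp_force: 0.1
```

arm_command --pt "0 0.0015 0 0 0" --pt "0 0.0015 0 0 0" --pt "0 0.0015 0 0 0" --pt "0 0 0 0 0" --pt "0 0 0 0 0"

```text
time_s: 26.6
tool_pos: [0.4913, 0.1993, 0.0339]
tcp_rot: [[0.099, 0.995, 0.001], [0.995, -0.099, 0.0], [0.0, 0.001, -1.0]]
wrist_force: [-0.4, -0.1, -0.0]
opening: 0.0001
grasp_force: 0.2
```

arm_command --pt "0 0.0015 0 0 0" --pt "0 0.0015 0 0 0" --pt "0 0.001 0 0 0" --pt "0 0 0 0 0" --pt "0 0 0 0 0"

```text
time_s: 27.22
tool_pos: [0.4943, 0.1989, 0.0337]
tcp_rot: [[0.099, 0.995, -0.002], [0.995, -0.099, -0.0], [-0.0, -0.002, -1.0]]
wrist_force: [-5.2, 0.3, 4.6]
opening: 0.0001
grasp_force: 2.6
```

arm_command --pt "0 0.001 0 0 0" --pt "0 0.001 0 0 0" --pt "0 0.001 0 0 0" --pt "0 0.001 0 0 0" --pt "0 0 0 0 0"

```text
time_s: 27.85
tool_pos: [0.4983, 0.1985, 0.0336]
tcp_rot: [[0.099, 0.995, -0.002], [0.995, -0.099, -0.0], [-0.0, -0.002, -1.0]]
wrist_force: [-4.8, 0.7, 2.7]
opening: 0.0001
grasp_force: 2.6
```

arm_command --pt "0 0.001 0 0 0" --pt "0 0.001 0 0 0" --pt "0 0 0 0 0" --pt "0 0 0 0 0" --pt "0 0 0 0 0"

```text
time_s: 28.48
tool_pos: [0.4991, 0.1984, 0.0335]
tcp_rot: [[0.099, 0.995, -0.004], [0.995, -0.099, -0.0], [-0.001, -0.004, -1.0]]
wrist_force: [-8.8, 0.1, 7.4]
opening: 0.0004
grasp_force: 4.7
```

arm_command --pt "0 0.001 0 0 0" --pt "0 0.001 0 0 0" --pt "0 0 0 0 0" --pt "0 0 0 0 0" --pt "0 0 0 0 0"

```text
time_s: 29.1
tool_pos: [0.4991, 0.1984, 0.0333]
tcp_rot: [[0.099, 0.995, -0.009], [0.995, -0.099, -0.0], [-0.001, -0.009, -1.0]]
wrist_force: [-15.8, 1.5, 13.5]
opening: 0.0001
grasp_force: 8.1
```

The nip is firm: the arm stalled at x 0.4991 with 16 N. I back off and rise clear.

arm_command --pt "0 -0.002 0 0 0" --pt "0 -0.003 0 0 0" --pt "0 -0.008 0 0 0" --pt "0 -0.012 0 0 0" --pt "0 0 0 0 0"

```text
time_s: 29.72
tool_pos: [0.477, 0.2007, 0.0336]
tcp_rot: [[0.099, 0.995, -0.001], [0.995, -0.099, -0.0], [-0.0, -0.001, -1.0]]
wrist_force: [0.1, 1.0, -0.0]
opening: -0.0001
grasp_force: 0.0
```

arm_command --pt "0 0 -0.03 0 0" --pt "0 0 -0.04 0 0" --pt "0 0 -0.05 0 0" --pt "0 0 -0.04 0 0" --pt "0 0 0 0 0"

```text
time_s: 30.35
tool_pos: [0.4809, 0.201, 0.1981]
tcp_rot: [[0.099, 0.995, 0.009], [0.995, -0.099, 0.001], [0.002, 0.009, -1.0]]
wrist_force: [0.1, 0.4, -0.0]
opening: 0.0
grasp_force: 0.0
```

```bash
python3 - <<'E'
from h import *
np.set_printoptions(precision=4,suppress=True)
s=ctrl.read_state();print(s['time_s'],s['tool_pos'],s['wrist_force'])
fs={}
for cam in ['wrist','scene']:
    f=save(cam,cam+'8.png')
    for l in ['bed','push_pad','block']:
        for d in ctrl.tip_of(cam,l)[:1]:
            w=toW(f,d['centre']); print(cam,l,round(d['conf'],2),w,pix(f,w).round())
a=cv2.imread('pics/wrist8.png');b=cv2.imread('pics/scene8.png')
cv2.imwrite('pics/v8.png',np.hstack([cv2.resize(a,(400,300)),cv2.resize(b[150:310,210:423],(400,300),interpolation=3)]))
E
```

```text
30.35 [0.4809 0.201  0.1981] [ 0.0994  0.4245 -0.0179]
wrist bed 0.83 [0.6191 0.1898 0.0121] [403. 186.]
wrist push_pad 0.67 [0.5097 0.1983 0.04  ] [308. 195.]
scene bed 0.96 [0.6245 0.1862 0.0134] [350. 217.]
scene push_pad 0.96 [0.5138 0.1998 0.0403] [326. 186.]
scene block 0.85 [0.6242 0.1902 0.0273] [351. 213.]
```

View pics/v8.png

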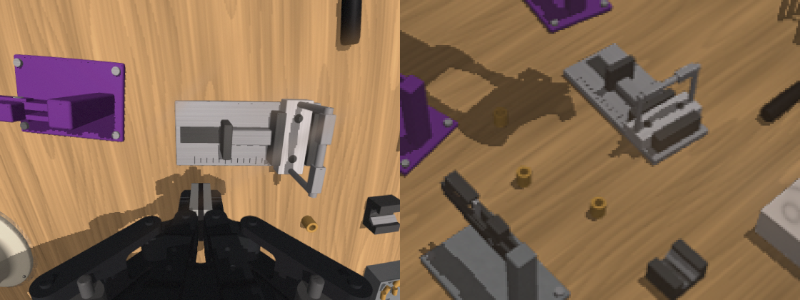

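The blank sits square between the closed jaws, at (300,145) in the left view, the robot is clear, and the bystanders are in place. I hand it in.

```bash
python3 -c "
from rig import ctrl
print(ctrl.job_done())"
```

```text
the job is handed in; nothing more can be done
None
```

The blank is off the hook, standing on the caliper bed and nipped between the closed jaws at about 16 N, with the robot clear. I handed the job in at about 30 s of the 72 s limit; no verdict came back, and I judged the keeper's stop by feel and did not check up close that it sprang shut.

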